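# Make the hot plate child-safe: turn the pan handle in and extend the guard one hole

## Robot

A 7-joint arm with a two-finger parallel gripper is mounted at the origin on the work surface. World frame = base frame: x ahead of the robot, y to its left, z up, the work surface at z = 0. Lengths are in m, angles in rad, forces in N, time in s.
With the tool pointing down it reaches from about 0.35 to 0.9 m from the base axis. Payload 19.9 kg.
Tool frame: the origin (TCP) lies on the mounting face of the last link; the fingertips stand env.nose_length ahead of it and the grasp point (between the pads) lies 155 mm ahead of it (env.nose_length is the distance from the TCP to the fingertips, in m); z points along the fingers, y is the direction in which the jaws open and shut (so a half turn about z gives the same grasp; the last joint's range is limited). The gripper opens to 85 mm and grips with 20 to 120 N. Pads are 22 mm wide; open, the fingers measure 114 mm over their backs; the gripper's body (76 mm by 85 mm) begins 54 mm behind the grasp point. The pads swing forward as they close: fully open they stand 13 mm farther back than shut.
Start: joints at [-1.216, 0.417, -0.01, 1.614, 0.005, 1.111, -0.053], TCP at [0.241, 0.577, 0.405] pointing down, gripper open.
Joint ranges: [-2.81, 2.81], [-0.39, 2.02], [-1.27, 1.25], [0.06, 2.57], [-1.19, 4.33], [0.19, 2], [-2.82, 2.82]. Speed limits (rad/s): [1.89, 1.89, 2.39, 2.39, 3.01, 3.01, 3.01].

## Interface

Orientations are given as a rotation vector (axis times angle).
In Python, from bench import telemetry, optics, workorder, env gives the robot as it stands.
- The arm moves only by the shell command python3 -m crank 'ROWS' [FORCE]. ROWS is JSON, a list that holds one entry, the list of rows, each a list of 5 numbers: the closure, from 0 (fully open) to 1 (shut), then the shift along the tool's x, y, z scaled (see below), then the turn about the tool's z scaled (see below). In form: [[[hand, x, y, z, twist], ...]]. A call has 1 to 10 rows; each row shifts and turns the commanded pose from where the row before left it, along the tool's axes as they then stand; what a row does not reach is not made up. The controller multiplies each number of a shift by 0.1 m and each number of a turn by 360 degrees. A row lasts 1/10 s, in which the tool goes at most 50 mm and 8.59 degrees, less where a joint would pass 70% of its speed; a pose out of reach is approached as far as the arm can. A call with a number of a shift or a turn outside -1 to 1 is refused whole. A call with a gripper value outside its range is refused whole. The fingers move at their own pace and stop on an object; FORCE is the grip in N (left out, the last holds). Time passes only in rows, so rows that do not move let the fingers close. It gives the time, the measured TCP pose, the force and the opening at its end, in the units of the state.
- telemetry.read_state(): the state, without advancing time (a new reading comes with each control period).
- optics.snapshot(name): name is "scene" or "side" or "wrist"; returns (picture, depth): 384x512x3 uint8, blue, green, red; 384x512 float32, m along the optical axis (not along the pixel's ray), 0 where there is no reading.
- optics.camera_params(name): a dict with "mtx" (3x3 intrinsics, pixels), "R" (3x3) and "t" (3): a world point X has camera coordinates R X + t. Camera axes: x right, y down, z forward; pixel columns grow to the right and rows downward; lengths in m; the calibration is good to about 2 mm. A picture is of the moment at which its call begins: read the wrist's pose just before it. camera_params takes no time and is no camera call; for the wrist camera it gives the pose at the moment of the call.
- workorder.job_done(): hands the job in, once; it reports no verdict.
The state is a dict: "t": time; "joints": joint angles; "dq": joint speeds; "effort": joint torques, N m; "ee_pos": TCP position; "ee_rot": TCP orientation; "wrist_force": force on the tool from outside, world axes, zero at the start; "wrist_torque": the same for the moment, N m; "opening": finger opening in m.
Only numpy, scipy, OpenCV 4.12 (cv2) and the standard library are available. Lean on these libraries where they do the work, as an engineer would, in place of code of your own. Each camera call takes 0.05 s, during which the arm holds its last target.

## Task

Make the hot plate safe for the children. First swing the handle of the steel saucepan out of the way, so that it no longer sticks out over the front of the hot plate, leaving the pan standing on its plate; then press in the red spring pin of the guard, slide the guard's moving half outwards to the next hole and let the pin click up there, so that the guard covers the whole front. Leave everything else where it stands.

Things in the scene. Friction and masses are not known exactly. Their poses are not given: they have to be found in the camera images.
- hob: Portable double hot plate, steel with black top, 480 mm wide (y), 270 mm deep (x), top 66 mm above the worktop. Fixed. Origin: centre of its underside; -x is its front (to the robot), +y its left; front edge at x = -135 mm, right end at y = -240 mm. A clear child guard stands before it along y, at x = -175 mm; its fixed half is on the left, its moving half on the right
- zone (a point): Centre of the right-hand heating plate (radius 88 mm), on the hot plate's top surface; the saucepan stands on it. Axes as the hot plate
- guard (a joint): How far the guard's moving half is drawn out (m) along the hot plate's -y (right): 0 at the start, pin in the first hole; 0.075 second hole, 0.150 third. Locked with 0.8 mm play while the pin is up, else slides against 2 N. Once moved 6 mm with the pin pressed, the pin is hidden under the sleeve's wall, needs no pressing, and springs up by itself in the next hole, stopping the sleeve
- pin (a joint): How far the spring pin is pressed (m): 0 fully up, 6 mm out of the sleeve; 0.006 flush with the sleeve's top. Flush within 1 mm is enough: a sideways push on the sleeve, pin held so, makes the domed head slip under the sleeve's wall (0.008). Spring: 2.3 N to start, 3.8 N at flush; travel 10 mm
- pin_top (a point): Top of the red spring pin, a 10 mm button with a domed head in an 11.5 mm hole of the guard's grey sleeve (26 mm wide in x, its flat top 163 mm above the worktop, 6 mm below the raised pin's top). The pin belongs to the fixed inner tube: it does not travel with the sleeve. Axes as the hot plate
- next_hole (a point): Centre of the sleeve's second hole, at the level of the sleeve's top; travels with the sleeve; at the start 75 mm to the hot plate's +y of the pin. Just outward (-y) of every hole is a raised thumb ledge across the sleeve, 5 mm high, 8 mm wide, its face 10 mm from the hole's centre: a fingertip on the pin pushes the sleeve outwards by it. +y of holes one and two the sleeve is flat for 57 mm
- sleeve_mouth (a point): Inner (left) end of the guard's grey sleeve, 185 mm to the +y of the first hole, at the level of its top; the steel inner tube (20 mm square) enters here from the guard's fixed post. Travels with the sleeve
- guard_end (a point): Outer (right) end of the moving half, at the level of the sleeve's top, middle of its width; 150 mm to the -y of the first hole. An end post goes down from here to a foot just over the worktop
- pan_center (a point): Centre of the steel saucepan (160 mm across, 85 mm high, 0.6 kg, open top), on its axis, 42.5 mm over its underside. Its black handle points along its own -x; at the start the handle points to the hot plate's front right and sticks out past the free end of the guard
- handle_mid (a point): Point on the axis of the pan's handle, 130 mm from the pan's axis, 65 mm above the pan's underside. The handle is a level bar along the pan's own x, 20 mm wide and 14 mm high, grippable from 98 to 230 mm from the pan's axis. Axes as the pan
- handle_tip (a point): Free end of the pan's handle, 230 mm from the pan's axis, 65 mm above the pan's underside. Axes as the pan
- pot: Bystander: blue pot, 136 mm across, 95 mm high, on the left-hand plate. Origin: centre of its underside
- mug: Bystander: yellow mug, 80 mm across, 90 mm high. Origin: centre of its underside
- jar: Bystander: amber jar with a red cap, 84 mm across, 150 mm high. Origin: centre of its underside
- plate: Bystander: white plate, 190 mm across, 20 mm high. Origin: centre of its underside
- bowl: Bystander: lime green bowl, 150 mm across, 60 mm high. Origin: centre of its underside
- spoon: Bystander: wooden spoon, 240 mm long, lying on the worktop in front of the guard. Origin: its middle
- spatula: Bystander: spatula with a black handle, 290 mm long, lying on the worktop. Origin: its middle

How it is judged:
By the outcome, as a careful person would: the job done as asked, in the order asked, and still so for the second after the job is handed in, with the robot touching nothing.
It also fails if it takes over 45 s, if anything falls off the work surface, if the arm or the gripper's body presses on something with over 40 N, if the wrist force passes 120 N, or if a joint passes its speed limit or range.

## Working session

There is one attempt and no reset: what is moved stays moved. The work goes in short steps, Python scripts to look and compute and a shell command to move; the robot and the scene stay as the last step left them, time stands still between calls to the robot, and variables do not carry over. Pictures are saved under pics/ and viewed, and the job is handed in when it is done.

```bash
mkdir -p pics; ls; python3 - <<'E'
from bench import telemetry, optics, workorder, env
import cv2,numpy as np
print(telemetry.read_state()); print(env.nose_length)
for n in ["scene","side","wrist"]:
    p,d=optics.snapshot(n); cv2.imwrite(f"pics/{n}0.png",p); np.savez(f"pics/{n}0.npz",p=p,d=d,**optics.camera_params(n))
    print(n,optics.camera_params(n))
E
```

```text
pics
{'t': 0.0, 'joints': array([-1.21647626,  0.41793856, -0.01030886,  1.61420399,  0.004735  ,
        1.11072817, -0.05299807]), 'dq': array([ 0.00195426,  0.00063321, -0.00049156, -0.00011213,  0.00038366,
        0.00047403, -0.00058392]), 'effort': array([-1.24846014e-03, -8.64440918e+01,  6.77932296e-01, -4.34897161e+01,
        1.90225197e-02,  7.39478826e-03, -2.18109801e-05]), 'ee_pos': array([0.24091593, 0.57653491, 0.4040697 ]), 'ee_rot': array([-6.17628902e-01, -3.08015346e+00,  1.96174422e-03]), 'wrist_force': array([-0.77932902,  0.05831346,  0.19453897]), 'wrist_torque': array([-0.04085167, -0.04067609, -0.03448978]), 'opening': 0.08508564371725912}
0.1734
scene {'mtx': array([[409.11507697,   0.        , 259.20264562],
       [  0.        , 409.11507697, 189.14991982],
       [  0.        ,   0.        ,   1.        ]]), 'R': array([[ 7.45303043e-01,  6.66725840e-01,  1.68151258e-04],
       [ 4.25090669e-01, -4.74995552e-01, -7.70504477e-01],
       [-5.13635373e-01,  5.74330811e-01, -6.37434563e-01]]), 't': array([-0.34512157, -0.09948895,  1.5888082 ])}
side {'mtx': array([[478.92070544,   0.        , 257.08861028],
       [  0.        , 478.92070544, 194.41760896],
       [  0.        ,   0.        ,   1.        ]]), 'R': array([[ 0.89195195, -0.45209538, -0.00561056],
       [-0.30830953, -0.59910248, -0.73893265],
       [ 0.33070674,  0.66082221, -0.67375594]]), 't': array([-0.39349962,  0.22761247,  1.36942854])}
wrist {'mtx': array([[309.88999212,   0.        , 256.41806134],
       [  0.        , 309.88999212, 194.35869401],
       [  0.        ,   0.        ,   1.        ]]), 'R': array([[ 0.38500995,  0.92291112, -0.00154971],
       [ 0.88253452, -0.3676738 ,  0.29317026],
       [ 0.27000031, -0.11424114, -0.95605899]]), 't': array([-0.62458732, -0.0388821 ,  0.38131593])}
```

View pics/scene0.png

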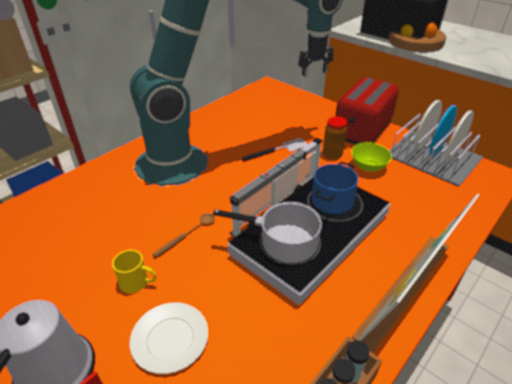

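View pics/side0.png

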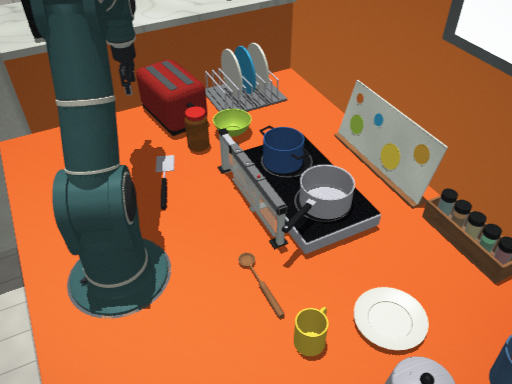

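View pics/wrist0.png

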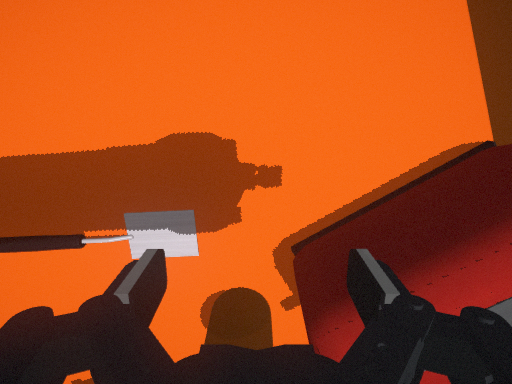

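The views show the hob ahead of the robot (scene ~(310,230)), with the handle pointing front-right past the guard's free end. Next I'll fit the poses from depth.

```bash
cat > h.py <<'E'
import numpy as np,cv2
def cloud(f):
    z=np.load(f); p,d,K,R,t=z['p'],z['d'],z['mtx'],z['R'],z['t']
    v,u=np.nonzero(d>0); dd=d[v,u]
    c=np.stack([(u-K[0,2])/K[0,0]*dd,(v-K[1,2])/K[1,1]*dd,dd],1)
    return (c-t)@R, p[v,u], np.stack([u,v],1)
def proj(X,f):
    z=np.load(f); c=z['R']@np.asarray(X)+z['t']; q=z['mtx']@c; return q[:2]/q[2]
E
python3 - <<'E'
from h import *
ims=[]
for n in ["scene","side"]:
    X,C,uv=cloud(f"pics/{n}0.npz")
    # top map 1.5mm/px region x 0.2..0.95 y -0.5..0.5
    S=0.002; im=np.zeros((400,350,3),np.uint8)
    m=(X[:,0]>.25)&(X[:,0]<.95)&(X[:,1]>-.5)&(X[:,1]<.3)&(X[:,2]>-.02)&(X[:,2]<.3)
    o=np.argsort(X[m][:,2]); x=X[m][o];c=C[m][o]
    i=((.3-x[:,1])/S).astype(int).clip(0,399); j=((x[:,0]-.25)/S).astype(int).clip(0,349)
    for a in (0,1):
        for b in (0,1): im[(i+a).clip(0,399),(j+b).clip(0,349)]=c
    ims.append(im)
    print(n,np.median(X[(abs(X[:,2])<.02)&(X[:,0]>.2)][:,2]))
    # heights hist
    h,e=np.histogram(x[:,2],bins=np.arange(0,.25,.004)); print([(round(a,3),k) for a,k in zip(e,h) if k>60])
cv2.imwrite("pics/top0.png",np.hstack(ims))
s=cv2.imread("pics/side0.png")[100:270,190:400]; cv2.imwrite("pics/sidec.png",cv2.resize(s,None,fx=3.5,fy=3.5,interpolation=cv2.INTER_CUBIC))
s=cv2.imread("pics/scene0.png")[130:310,190:400]; cv2.imwrite("pics/scenec.png",cv2.resize(s,None,fx=3.3,fy=3.3,interpolation=cv2.INTER_CUBIC))
E
```

```text
scene 0.00011602555762734447
[(np.float64(0.0), np.int64(12097)), (np.float64(0.004), np.int64(1267)), (np.float64(0.008), np.int64(1249)), (np.float64(0.012), np.int64(991)), (np.float64(0.016), np.int64(672)), (np.float64(0.02), np.int64(329)), (np.float64(0.024), np.int64(308)), (np.float64(0.028), np.int64(281)), (np.float64(0.032), np.int64(258)), (np.float64(0.036), np.int64(283)), (np.float64(0.04), np.int64(293)), (np.float64(0.044), np.int64(280)), (np.float64(0.048), np.int64(305)), (np.float64(0.052), np.int64(398)), (np.float64(0.056), np.int64(515)), (np.float64(0.06), np.int64(1072)), (np.float64(0.064), np.int64(4027)), (np.float64(0.068), np.int64(1367)), (np.float64(0.072), np.int64(475)), (np.float64(0.076), np.int64(320)), (np.float64(0.08), np.int64(291)), (np.float64(0.084), np.int64(315)), (np.float64(0.088), np.int64(346)), (np.float64(0.092), np.int64(254)), (np.float64(0.096), np.int64(259)), (np.float64(0.1), np.int64(240)), (np.float64(0.104), np.int64(273)), (np.float64(0.108), np.int64(271)), (np.float64(0.112), np.int64(259)), (np.float64(0.116), np.int6
[... 1275 characters left out ...]
088), np.int64(371)), (np.float64(0.092), np.int64(254)), (np.float64(0.096), np.int64(227)), (np.float64(0.1), np.int64(244)), (np.float64(0.104), np.int64(225)), (np.float64(0.108), np.int64(263)), (np.float64(0.112), np.int64(222)), (np.float64(0.116), np.int64(206)), (np.float64(0.12), np.int64(219)), (np.float64(0.124), np.int64(207)), (np.float64(0.128), np.int64(228)), (np.float64(0.132), np.int64(293)), (np.float64(0.136), np.int64(403)), (np.float64(0.14), np.int64(269)), (np.float64(0.144), np.int64(294)), (np.float64(0.148), np.int64(320)), (np.float64(0.152), np.int64(200)), (np.float64(0.156), np.int64(232)), (np.float64(0.16), np.int64(522)), (np.float64(0.164), np.int64(225))]
```

View pics/top0.png

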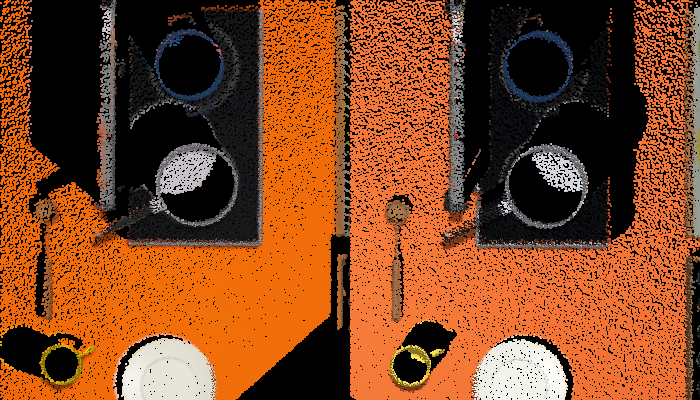

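View pics/sidec.png

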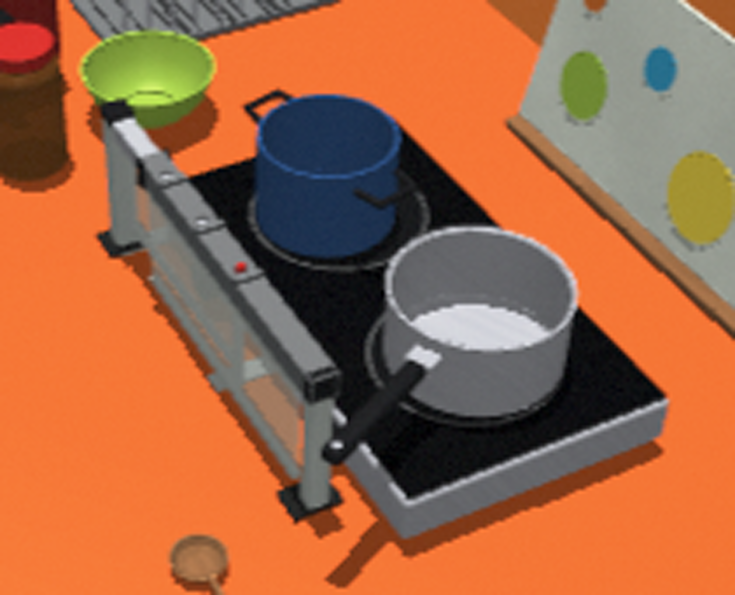

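View pics/scenec.png

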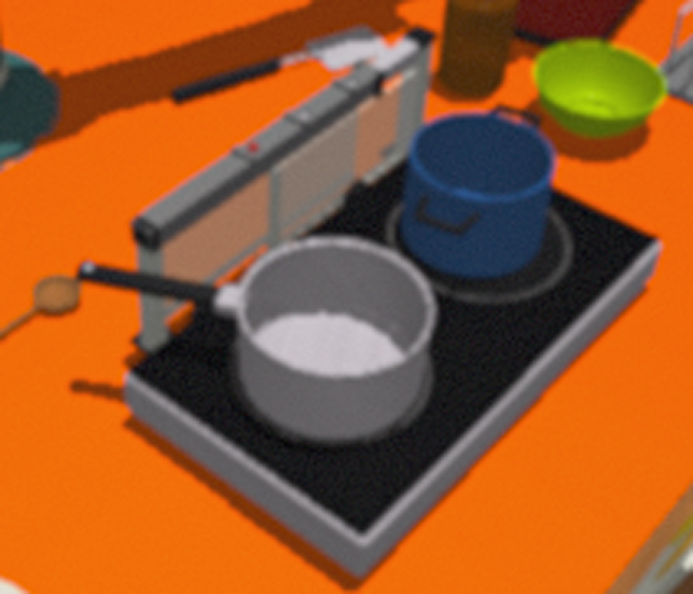

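```bash
python3 - <<'E'
from h import *
from scipy.optimize import least_squares
for n in ["scene","side"]:
    f=f"pics/{n}0.npz"; X,C,uv=cloud(f); Cf=C.astype(int)
    def box(a,b,c,d,e,g): return (X[:,0]>a)&(X[:,0]<b)&(X[:,1]>c)&(X[:,1]<d)&(X[:,2]>e)&(X[:,2]<g)
    # pan rim
    m=box(.53,.75,-.17,.02,.146,.156); P=X[m]
    fit=least_squares(lambda p:np.hypot(P[:,0]-p[0],P[:,1]-p[1])-p[2],[.645,-.07,.08],loss='soft_l1',f_scale=.002)
    print(n,"pan",fit.x.round(4),m.sum(), P[:,2].mean())
    c=fit.x[:2]
    # guard sleeve top
    m=box(.42,.52,-.15,.3,.159,.168); P=X[m]; a=np.polyfit(P[:,1],P[:,0],1); print("guard line x=a y+b",a,"y range",np.percentile(P[:,1],[0,1,99,100]).round(3),"xw",np.percentile(P[:,0]-np.polyval(a,P[:,1]),[2,98]).round(4),len(P),P[:,2].mean())
    # handle: dark points z .11-.142
    r=np.hypot(X[:,0]-c[0],X[:,1]-c[1]); m=box(.4,.6,-.25,-.05,.118,.145)&(r>.11)&(r<.24)&(Cf.max(1)<70)&(X[:,1]<-.13+.0)
    P=X[m]; q=P[:,:2]-c; ang=np.degrees(np.arctan2(q[:,1],q[:,0])); print("handle ang",np.percentile(ang,[5,25,50,75,95]).round(1),"r",np.hypot(*q.T).max(),len(P),np.percentile(P[:,2],[5,50,95]))
    # red pin
    m=box(.42,.52,-.1,.2,.155,.175)&(Cf[:,2]-Cf[:,1]>70)&(Cf[:,2]-Cf[:,0]>50); print("pin",X[m].mean(0).round(4) if m.any() else None,m.sum(),uv[m].mean(0))
    # hob edges
    m=box(.5,.8,-.2,.3,.058,.071)&(Cf.max(1)<200); P=X[m]
    for lo,hi in [(-.1,-.05),(0,.05),(.05,.1),(.1,.15)]:
        s=P[(P[:,1]>lo)&(P[:,1]<hi)]; print("back x",(lo+hi)/2,np.percentile(s[:,0],[1,99]).round(4))
    for lo,hi in [(.52,.58),(.6,.66),(.66,.72),(.72,.76)]:
        s=P[(P[:,0]>lo)&(P[:,0]<hi)]; print("right y",(lo+hi)/2,np.percentile(s[:,1],[0.5,99.5]).round(4))
E
```

```text
scene pan [ 0.643  -0.0688  0.079 ] 273 0.14958368502219166
guard line x=a y+b [0.00537924 0.46455936] y range [-0.119 -0.115  0.296  0.299] xw [-0.0144  0.0133] 685 0.16288418210224373
handle ang [-155.  -153.6 -152.3 -151.1 -150. ] r 0.22413018219855035 136 [0.13240281 0.13677514 0.13987889]
pin [0.4567 0.0266 0.1657] 8 [263.25 174.5 ]
back x -0.07500000000000001 [0.5105 0.7712]
back x 0.025 [0.6243 0.7705]
back x 0.07500000000000001 [0.5108 0.7699]
back x 0.125 [0.5111 0.7706]
right y 0.55 [-0.1857  0.2044]
right y 0.63 [-0.1867  0.2809]
right y 0.69 [-0.1845  0.285 ]
right y 0.74 [-0.1845  0.282 ]
side pan [ 0.6412 -0.0725  0.079 ] 228 0.14978135015135063
guard line x=a y+b [0.00586505 0.46187261] y range [-0.122 -0.119  0.294  0.3  ] xw [-0.0135  0.0142] 713 0.1629929036200989
handle ang [-155.9 -154.1 -152.3 -151.3 -149.9] r 0.23179615876651388 204 [0.13012894 0.13690173 0.1407815 ]
pin [0.4677 0.097  0.1663] 7 [250.57142857 163.28571429]
back x -0.07500000000000001 [0.506  0.7671]
back x 0.025 [0.5294 0.6534]
back x 0.07500000000000001 [0.5306 0.7645]
back x 0.125 [0.5317 0.7651]
right y 0.55 [-0.1874  0.2812]
right y 0.63 [-0.1911  0.2785]
right y 0.69 [-0.1897  0.2155]
right y 0.74 [-0.1914  0.2337]
```

```bash
python3 - <<'E'
from h import *
from scipy.spatial.transform import Rotation as Ro
for n,w in [("scene",(255,166,278,184)),("side",(250,168,268,184))]:
    z=np.load(f"pics/{n}0.npz"); p=z['p'].astype(int); u0,v0,u1,v1=w
    s=p[v0:v1,u0:u1]; m=(s[...,2]-s[...,1]>40)&(s[...,2]-s[...,0]>40)
    v,u=np.nonzero(m); W=(s[...,2]-s[...,1])[m]
    print(n,[(a+u0,b+v0,c) for a,b,c in zip(u,v,W)])
    k=np.abs(v-v.mean())<5; uc=np.average(u[k],weights=W[k])+u0; vc=np.average(v[k],weights=W[k])+v0
    d=z['R'].T@np.linalg.inv(z['mtx'])@[uc,vc,1]; o=-z['R'].T@z['t']; print(uc,vc,(o+d*(.167-o[2])/d[2]).round(4))
R=Ro.from_rotvec([-6.17628902e-01,-3.08015346e+00,1.96e-03]).as_matrix(); print(R.round(3))
# wrist cam relative
z=np.load("pics/wrist0.npz"); print("cam pos in tool",R.T@(-z['R'].T@z['t']-np.array([.24092,.57653,.40407])), (z['R']@R).round(3))
E
```

```text
scene [(np.int64(255), np.int64(166), np.int64(137)), (np.int64(256), np.int64(166), np.int64(134)), (np.int64(257), np.int64(166), np.int64(136)), (np.int64(258), np.int64(166), np.int64(137)), (np.int64(259), np.int64(166), np.int64(137)), (np.int64(260), np.int64(166), np.int64(135)), (np.int64(261), np.int64(166), np.int64(137)), (np.int64(262), np.int64(166), np.int64(135)), (np.int64(263), np.int64(166), np.int64(137)), (np.int64(264), np.int64(166), np.int64(138)), (np.int64(265), np.int64(166), np.int64(139)), (np.int64(266), np.int64(166), np.int64(137)), (np.int64(267), np.int64(166), np.int64(137)), (np.int64(268), np.int64(166), np.int64(135)), (np.int64(269), np.int64(166), np.int64(138)), (np.int64(270), np.int64(166), np.int64(140)), (np.int64(271), np.int64(166), np.int64(133)), (np.int64(272), np.int64(166), np.int64(125)), (np.int64(273), np.int64(166), np.int64(104)), (np.int64(274), np.int64(166), np.int64(63)), (np.int64(255), np.int64(167), np.int64(136)), (np.int64(256), np.int64(167), np.int64(137)), (np.int64(257), np.int64(167), np.int64(134)), (np.int64(258
[... 6205 characters left out ...]
4378 0.04   0.167 ]
side [(np.int64(257), np.int64(175), np.int64(54)), (np.int64(258), np.int64(175), np.int64(152)), (np.int64(259), np.int64(175), np.int64(134)), (np.int64(257), np.int64(176), np.int64(70)), (np.int64(258), np.int64(176), np.int64(133)), (np.int64(259), np.int64(176), np.int64(115)), (np.int64(257), np.int64(177), np.int64(46)), (np.int64(258), np.int64(177), np.int64(70)), (np.int64(259), np.int64(177), np.int64(49))]
258.1555285540705 175.78736330498177 [0.4608 0.0296 0.167 ]
[[-0.923  0.386 -0.   ]
 [ 0.386  0.923 -0.001]
 [-0.    -0.001 -1.   ]]
cam pos in tool [0.07499868 0.00031946 0.0290688 ] [[ 0.001  1.     0.   ]
 [-0.956  0.001 -0.293]
 [-0.293 -0.     0.956]]
```

Both cameras agree within about 4 mm: pan centre (0.642,-0.070), handle angle -152°, pin near (0.462,0.029), guard axis close to world y. I'll translate first.

```bash
python3 -m crank '[[[0.4,-0.34,-0.34,0,0],[0.4,-0.34,-0.34,0,0],[0.4,-0.34,-0.34,0,0],[0.4,-0.34,-0.34,0,0],[0.4,-0.34,-0.34,0,0],[0.4,-0.34,-0.34,0,0],[0.4,-0.34,-0.34,0,0],[0.4,-0.34,-0.34,0,0]]]'
python3 -m crank '[[[0.4,-0.34,-0.34,0,0],[0.4,-0.34,-0.34,0,0],[0.4,-0.34,-0.34,0,0],[0.4,-0.34,-0.34,0,0],[0.4,-0.34,-0.34,0,0],[0.4,-0.34,-0.34,0,0],[0.4,-0.34,-0.34,0,0],[0.4,0,0,0,0]]]'
python3 -m crank '[[[0.4,0,0,0,0.022],[0.4,0,0,0,0.022],[0.4,0,0,0,0.022],[0.4,0,0,0,0.022],[0.4,0,0,0,0.022],[0.4,0,0,0,0.022],[0.4,0,0,0,0.022],[0.4,0,0,0,0.022],[0.4,0,0,0,0.022]]]'
python3 -m crank '[[[0.4,0,0,0,0.022],[0.4,0,0,0,0.022],[0.4,0,0,0,0.022],[0.4,0,0,0,0.022],[0.4,0,0,0,0.022],[0.4,0,0,0,0.022],[0.4,0,0,0,0.022],[0.4,0,0,0,0]]]'
cat > look.py <<'E'
import sys
from bench import telemetry, optics
from h import *
from scipy.spatial.transform import Rotation as Ro
def snap(tag,names):
    for n in names:
        c=optics.camera_params(n); p,d=optics.snapshot(n); cv2.imwrite(f"pics/{n}{tag}.png",p); np.savez(f"pics/{n}{tag}.npz",p=p,d=d,**c)
def st():
    s=telemetry.read_state(); R=Ro.from_rotvec(s['ee_rot']).as_matrix()
    print("t",round(s['t'],2),"pos",s['ee_pos'].round(4),"q",s['joints'].round(2),"F",s['wrist_force'].round(2),"op",round(s['opening'],4),"yang",round(np.degrees(np.arctan2(R[1,1],R[0,1])),2)); return s,R
if __name__=="__main__":
    s,R=st(); snap(sys.argv[1],sys.argv[2:])
E
python3 look.py 1 wrist
```

```text
t: 0.95
ee_pos: [0.3873, 0.2189, 0.4048]
ee_rot: [0.617, 3.08, 0.0]
wrist_force: [1.0, 1.0, 0.4]
opening: 0.0512
t: 1.75
ee_pos: [0.5156, -0.0961, 0.4047]
ee_rot: [0.628, 3.077, -0.004]
wrist_force: [0.4, 1.2, 0.5]
opening: 0.0517
t: 2.65
ee_pos: [0.5148, -0.0902, 0.4046]
ee_rot: [-2.302, -2.137, 0.0]
wrist_force: [1.1, -0.1, 0.3]
opening: 0.0511
t: 3.45
ee_pos: [0.5149, -0.0901, 0.4045]
ee_rot: [3.031, 0.826, -0.001]
wrist_force: [-0.4, 0.1, 0.2]
opening: 0.0515
t 3.45 pos [ 0.5149 -0.0901  0.4045] q [-0.62  0.33  0.89  1.89 -0.29  1.06 -0.65] F [-0.4   0.14  0.23] op 0.0515 yang -59.52
```

View pics/wrist1.png

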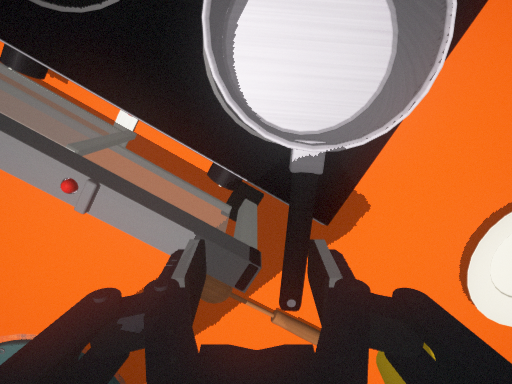

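```bash
python3 - <<'E'
from h import *
from scipy.optimize import least_squares
X,C,uv=cloud("pics/wrist1.npz"); Cf=C.astype(int)
print(X[:,2].min())
m=(X[:,2]>.146)&(X[:,2]<.156)&(X[:,0]>.54)&(X[:,1]<.03); P=X[m]
fit=least_squares(lambda p:np.hypot(P[:,0]-p[0],P[:,1]-p[1])-p[2],[.645,-.07,.08],loss='soft_l1',f_scale=.002); print("pan",fit.x.round(4),len(P)); c=fit.x[:2]
q=X[:,:2]-c; r=np.hypot(*q.T); a=np.degrees(np.arctan2(q[:,1],q[:,0]))
m=(X[:,2]>.125)&(X[:,2]<.145)&(r>.12)&(r<.24)&(a<-135)&(a>-170)&(Cf.max(1)<80); print("handle",np.percentile(a[m],[2,25,50,75,98]),r[m].max(),m.sum(), np.median(X[m][:,2]))
m=(Cf[:,2]-Cf[:,1]>50)&(abs(Cf[:,1]-Cf[:,0])<30)&(X[:,2]>.15)&(X[:,2]<.18); print("red",m.sum(),X[m].mean(0) if m.any() else 0, uv[m].mean(0))
m=(X[:,2]>.159)&(X[:,2]<.166)&(X[:,0]<.5)&(X[:,0]>.42)&(X[:,1]<.2); P=X[m]; print("guard",np.polyfit(P[:,1],P[:,0],1),P[:,1].min(),P[:,1].max(),np.percentile(P[:,0],[2,98]))
E
```

```text
-0.0013199779484427993
pan [ 0.6409 -0.0689  0.0784] 3780
handle [-165.15668633 -155.68372625 -154.03482349 -152.25166892 -150.04301326] 0.22719348693903044 2605 0.13931721971781053
red 265 [0.47199879 0.01440594 0.1663245 ] [ 97.13962264 186.27169811]
guard [0.00121632 0.46399579] -0.11793884002555742 0.08939408262194173 [0.44948958 0.4753231 ]
```

The wrist view shows the handle from px (308,155) to (291,303) between the fingers, and the red pin at (69,186) with its ledge at (86,195).

```bash
python3 - <<'E'
from h import *
X,C,uv=cloud("pics/wrist1.npz"); Cf=C.astype(int)
m=(uv[:,0]>280)&(uv[:,0]<325)&(uv[:,1]>178)&(uv[:,1]<300)&(Cf.max(1)<80)&(X[:,2]>.132)&(X[:,2]<.145); P=X[m][:,:2]; mu=P.mean(0); w,V=np.linalg.eigh(np.cov((P-mu).T)); v=V[:,1]; n=V[:,0]
print(mu,np.degrees(np.arctan2(-abs(v[1]),-abs(v[0]))),"dist of pan centre",(np.array([.6409,-.0689])-mu)@n,n,"width",np.percentile((P-mu)@n,[2,98]))
m=(uv[:,0]>55)&(uv[:,0]<82)&(uv[:,1]>172)&(uv[:,1]<200)&(Cf[:,2]-Cf[:,1]>60)&(abs(Cf[:,1]-Cf[:,0])<30); print(X[m].mean(0),np.percentile(X[m],[2,98],axis=0),uv[m].mean(0))
E
```

```text
[ 0.50100279 -0.13761182] -153.8985974559267 dist of pan centre -0.00015503584900263383 [ 0.43996115 -0.89801681] width [-0.00889544  0.00970424]
[0.46353942 0.03114371 0.167994  ] [[0.45790853 0.02748945 0.1640966 ]
 [0.46710112 0.03615652 0.17120152]] [ 68.59067358 185.74611399]
```

```bash
python3 -m crank '[[[0.4,0,0,0,0.0122],[0.4,-0.025,0.365,0,0],[0.4,0,0,0.4,0],[0.4,0,0,0,0]]]'
python3 look.py 2 wrist
```

```text
t: 3.9
ee_pos: [0.5278, -0.1243, 0.3615]
ee_rot: [-3.057, -0.717, 0.008]
wrist_force: [-1.3, 0.5, 0.1]
opening: 0.0509
t 3.9 pos [ 0.5278 -0.1243  0.3615] q [-0.51  0.43  0.86  1.88 -0.39  1.01 -0.58] F [-1.33  0.53  0.11] op 0.0509 yang -63.61
```

View pics/wrist2.png

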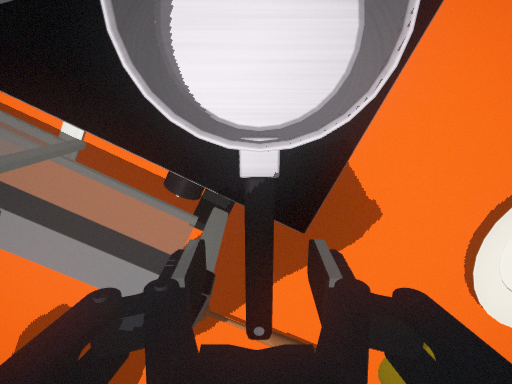

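Handle is centred between the fingers at px (259,180–335). Descending.

```bash
python3 -m crank '[[[0.4,0,0,0.4,0],[0.4,0,0,0.385,0],[0.4,0,0,0,0]]]'; python3 -m crank '[[[1,0,0,0,0],[1,0,0,0,0],[1,0,0,0,0],[1,0,0,0,0],[1,0,0,0,0],[1,0,0,0,0]]]' 25; python3 look.py 3 wrist
```

```text
t: 4.25
ee_pos: [0.5281, -0.1234, 0.2843]
ee_rot: [-3.057, -0.716, 0.007]
wrist_force: [-0.6, -0.1, 1.2]
opening: 0.0514
t: 4.85
ee_pos: [0.5293, -0.1246, 0.2885]
ee_rot: [3.059, 0.713, 0.005]
wrist_force: [-2.9, 0.2, 10.0]
opening: 0.0197
t 4.85 pos [ 0.5293 -0.1246  0.2885] q [-0.43  0.54  0.78  1.94 -0.49  0.87 -0.5 ] F [-2.87  0.19 10.01] op 0.0197 yang -63.76
```

View pics/wrist3.png

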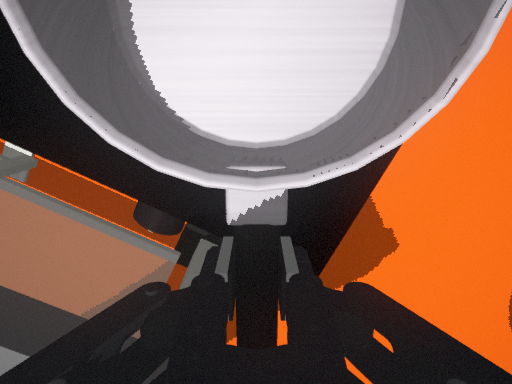

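Gripped (opening 19.7 mm), but there's 10 N vertical load, so I'll relieve it by 5 mm first. Then I'll start the arc.

```bash
python3 -m crank '[[[1,0,0,-0.05,0],[1,0,0,0,0]]]'; python3 -m crank '[[[1,0.0025,0.0785,0,-0.01],[1,0.01,0.156,0,-0.02],[1,0.01,0.156,0,-0.02],[1,0,0,0,0]]]'; python3 - <<'E'
from look import *
s,R=st(); print(s['ee_pos'][:2]+.1247*R[:2,0])
E
```

```text
t: 5.1
ee_pos: [0.529, -0.1243, 0.2927]
ee_rot: [3.059, 0.713, 0.002]
wrist_force: [0.6, -0.2, -3.7]
opening: 0.0192
t: 5.5
ee_pos: [0.5519, -0.1577, 0.292]
ee_rot: [2.907, 1.187, 0.001]
wrist_force: [-2.4, -1.2, -3.4]
opening: 0.0196
t 5.5 pos [ 0.5519 -0.1577  0.292 ] q [-0.3   0.55  0.7   1.86 -0.45  0.89 -0.19] F [-2.37 -1.24 -3.43] op 0.0196 yang -45.6
[ 0.64102846 -0.0704407 ]
```

```bash
python3 -m crank '[[[1,0.01,0.156,0.01,-0.02],[1,0.01,0.156,0,-0.02],[1,0.01,0.156,0,-0.02],[1,0.01,0.156,0,-0.02],[1,0.01,0.156,0,-0.02],[1,0,0,0,0]]]'; python3 - <<'E'
from look import *
s,R=st(); print(s['ee_pos'][:2]+.1247*R[:2,0])
E
```

```text
t: 6.1
ee_pos: [0.6206, -0.1922, 0.2907]
ee_rot: [2.399, 2.027, 0.001]
wrist_force: [-0.6, -1.2, -1.7]
opening: 0.0198
t 6.1 pos [ 0.6206 -0.1922  0.2907] q [-0.11  0.63  0.52  1.65 -0.37  0.95  0.37] F [-0.56 -1.16 -1.68] op 0.0198 yang -9.61
[ 0.64141041 -0.06925253]
```

```bash
python3 -m crank '[[[1,0.01,0.156,0,-0.02],[1,0.01,0.156,0,-0.02],[1,0.01,0.156,0,-0.02],[1,0.01,0.156,0,-0.02],[1,0.01,0.156,0,-0.02],[1,0.01,0.156,0,-0.02],[1,0,0,0,0]]]'; python3 - <<'E'
from look import *
s,R=st(); print(s['ee_pos'][:2]+.1247*R[:2,0])
snap("4",["side"])
E
```

```text
t: 6.8
ee_pos: [0.7102, -0.1712, 0.2904]
ee_rot: [1.483, 2.769, 0.001]
wrist_force: [-0.5, 1.0, -1.8]
opening: 0.0199
t 6.8 pos [ 0.7102 -0.1712  0.2904] q [-0.01  0.73  0.32  1.41 -0.25  1.03  0.95] F [-0.49  0.96 -1.83] op 0.0199 yang 33.67
[ 0.64107887 -0.06739717]
```

View pics/side4.png

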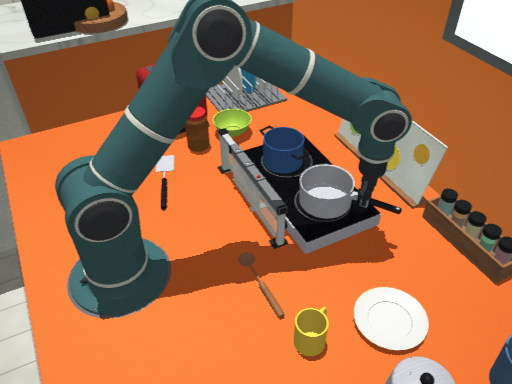

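Handle now points right-rear, at px (400,208) in the side view, and the pan is still on its plate. Releasing and going to the pin.

```bash
python3 -m crank '[[[0.45,0,0,0,0],[0.45,0,0,0,0],[0.45,0,0,0,0],[0.45,0,0,-0.2,0],[0.45,0,0,-0.45,0],[0.45,0,0,-0.45,0],[1,0,0,0,0.0234],[1,0,0,0,0.0234],[1,0,0,0,0.0234],[1,0,0,0,0.0234]]]'; python3 -m crank '[[[1,0.343,-0.411,0,0],[1,0.343,-0.411,0,0],[1,0.343,-0.411,0,0],[1,0.343,-0.411,0,0],[1,0.343,-0.411,0,0],[1,0.343,-0.411,0,0],[1,0,0,0,0],[1,0,0,0,0]]]'; python3 look.py 5 wrist scene
```

```text
t: 7.85
ee_pos: [0.7088, -0.1733, 0.4005]
ee_rot: [2.235, 2.208, 0.0]
wrist_force: [-0.3, 0.2, 0.0]
opening: -0.0
t: 8.65
ee_pos: [0.4792, 0.0207, 0.4008]
ee_rot: [2.226, 2.217, 0.002]
wrist_force: [0.3, -1.8, 0.1]
opening: -0.0
t 8.65 pos [0.4792 0.0207 0.4008] q [-0.55  0.17  0.49  1.98 -0.1   1.01 -0.02] F [ 0.28 -1.78  0.15] op -0.0 yang -0.23
```

View pics/wrist5.png

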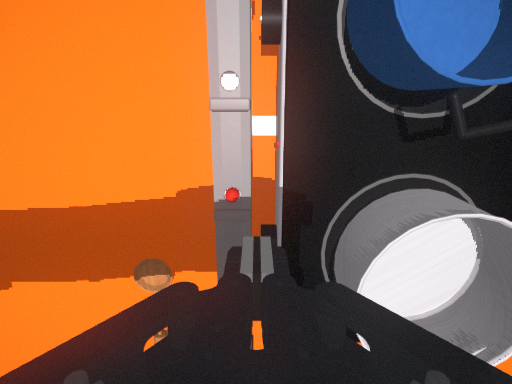

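View pics/scene5.png

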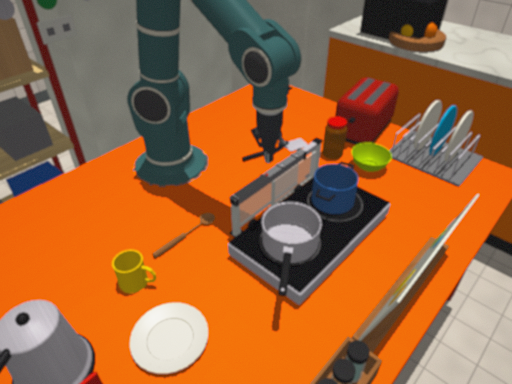

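Handle stands at right-rear (scene (285,270)), pan on its plate. In the wrist view the pin is at (232,195), the ledge just below at y≈207, and hole two at (230,81).

```bash
python3 - <<'E'
from h import *
f="pics/wrist5.npz"; X,C,uv=cloud(f); Cf=C.astype(int); z=np.load(f)
def ray(u,v,h):
    d=z['R'].T@np.linalg.inv(z['mtx'])@[u,v,1]; o=-z['R'].T@z['t']; return (o+d*(h-o[2])/d[2]).round(4)
m=(uv[:,0]>220)&(uv[:,0]<245)&(uv[:,1]>180)&(uv[:,1]<208)&(Cf[:,2]-Cf[:,1]>60)&(abs(Cf[:,1]-Cf[:,0])<30)
print("pin",m.sum(),X[m].mean(0).round(4),X[m][:,2].max(),uv[m].mean(0),ray(*uv[m].mean(0),.166))
print("hole2",ray(230,81,.163))
m=(uv[:,0]>205)&(uv[:,0]<265)&(uv[:,1]>110)&(uv[:,1]<185)&(X[:,2]>.158)&(X[:,2]<.168); print("sleeve x",np.percentile(X[m],[1,50,99],axis=0).round(4))
m=(uv[:,0]>218)&(uv[:,0]<248)&(uv[:,1]>195)&(uv[:,1]<230)
for v in range(196,226): 
    k=m&(uv[:,1]==v)&(abs(uv[:,0]-222)<4); print(v,X[k].mean(0).round(4)[1:],Cf[k].mean(0).astype(int)[0])
print("fingertip proj",proj([.4792,.0207,.4008-.1734],f))
E
```

```text
pin 169 [0.4626 0.0335 0.1684] 0.17136556268759898 [231.85207101 194.49704142] [0.4624 0.0328 0.166 ]
hole2 [0.463  0.1071 0.163 ]
sleeve x [[0.4496 0.0401 0.1628]
 [0.4625 0.0656 0.1646]
 [0.4753 0.0887 0.1661]]
196 [0.0314 0.1649] 163
197 [0.0303 0.1639] 158
198 [0.0298 0.1645] 163
199 [0.029  0.1642] 125
200 [0.0284 0.1646] 86
201 [0.0276 0.1645] 87
202 [0.0269 0.1646] 85
203 [0.0261 0.1645] 85
204 [0.0255 0.1648] 87
205 [0.0245 0.1642] 86
206 [0.024  0.1649] 85
207 [0.0231 0.1644] 85
208 [0.0223 0.1644] 83
209 [0.0224 0.1668] 75
210 [0.0222 0.1682] 78
211 [0.0219 0.1695] 83
212 [0.021 0.169] 84
213 [0.0205 0.1698] 85
214 [0.0197 0.1694] 84
215 [0.019  0.1696] 84
216 [0.018 0.169] 84
217 [0.0175 0.1696] 85
218 [0.0169 0.1699] 85
219 [0.0161 0.1697] 84
220 [0.0151 0.1693] 81
221 [0.0127 0.1651] 84
222 [0.0117 0.1644] 84
223 [0.0108 0.1643] 84
224 [0.0103 0.1649] 85
225 [0.0095 0.1648] 85
fingertip proj [256.12655297 251.65402858]
```

```bash
python3 -m crank '[[[1,0.166,-0.167,0,0],[1,0,0,0.24,0],[1,0,0,0.23,0],[1,0,0,0,0],[1,0,0,0,0]]]'; python3 look.py 6 wrist
```

```text
t: 9.25
ee_pos: [0.4637, 0.0362, 0.3535]
ee_rot: [2.229, 2.214, -0.002]
wrist_force: [-0.8, 0.1, 0.3]
opening: -0.0002
t 9.25 pos [0.4637 0.0362 0.3535] q [-0.56  0.21  0.47  2.06 -0.12  0.9  -0.03] F [-0.78  0.11  0.34] op -0.0002 yang -0.39
```

View pics/wrist6.png

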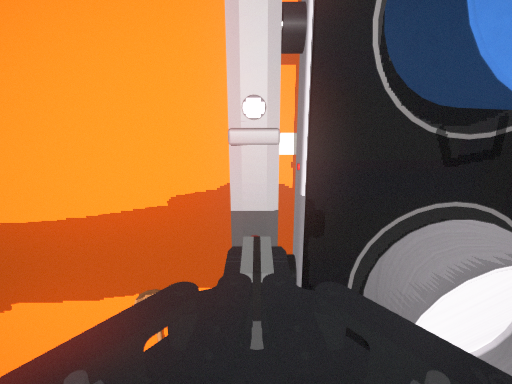

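```bash
python3 -c "
import cv2
p=cv2.imread('pics/wrist6.png')[205:300,205:315]; cv2.imwrite('pics/w6c.png',cv2.resize(p,None,fx=6,fy=6,interpolation=cv2.INTER_CUBIC))"
```

```text
(no output)
```

View pics/w6c.png

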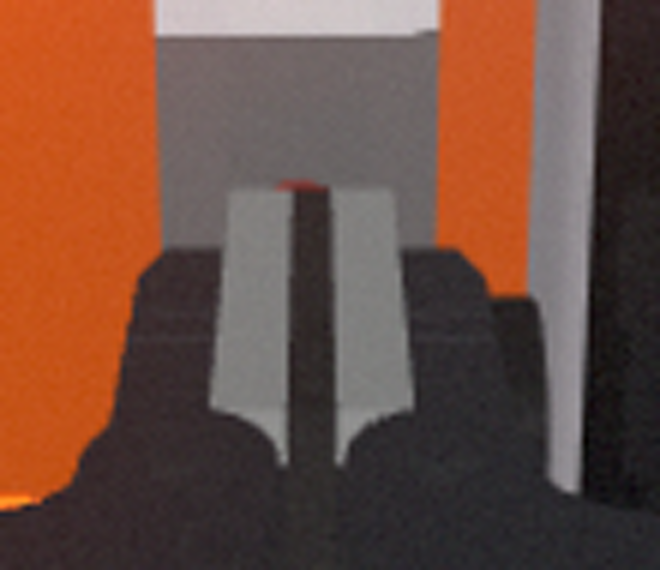

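Closed fingertips are a solid block, with the pin just visible behind them at px (255,236), centred to about 1 mm. Pressing down in small steps.

```bash
python3 -m crank '[[[1,0,-0.008,0.09,0],[1,0,0,0,0]]]'; python3 -m crank '[[[1,0,0,0.04,0],[1,0,0,0,0]]]';python3 -m crank '[[[1,0,0,0.03,0],[1,0,0,0,0],[1,0,0,0,0]]]'
```

```text
t: 9.5
ee_pos: [0.4622, 0.0368, 0.3438]
ee_rot: [-2.227, -2.215, 0.0]
wrist_force: [0.4, 0.0, 0.2]
opening: -0.0001
t: 9.7
ee_pos: [0.4624, 0.0369, 0.3401]
ee_rot: [2.227, 2.216, 0.0]
wrist_force: [1.3, 0.0, 2.1]
opening: -0.0002
t: 10.0
ee_pos: [0.4624, 0.0369, 0.3373]
ee_rot: [2.227, 2.216, 0.0]
wrist_force: [0.7, -0.9, 3.8]
opening: 0.0002
```

```bash
python3 -m crank '[[[1,0,0,0.01,0],[1,0,0,0,0]]]'; python3 -m crank '[[[1,-0.03,0,0,0],[1,0,0,0,0]]]';python3 -m crank '[[[1,-0.03,0,0,0],[1,0,0,0,0]]]'; python3 -m crank '[[[1,-0.03,0,0,0],[1,0,0,0,0]]]'
```

```text
t: 10.2
ee_pos: [0.4624, 0.0369, 0.3364]
ee_rot: [2.227, 2.216, 0.0]
wrist_force: [-0.8, -0.9, 5.9]
opening: 0.0
t: 10.4
ee_pos: [0.4624, 0.0341, 0.3365]
ee_rot: [-2.227, -2.216, -0.001]
wrist_force: [-0.7, 1.7, 6.2]
opening: 0.0001
t: 10.6
ee_pos: [0.4624, 0.0311, 0.3365]
ee_rot: [2.227, 2.216, 0.001]
wrist_force: [-0.7, 0.3, 5.6]
opening: 0.0
t: 10.8
ee_pos: [0.4624, 0.0283, 0.3364]
ee_rot: [-2.226, -2.216, -0.001]
wrist_force: [-0.3, 2.3, 6.0]
opening: 0.0003
```

```bash
python3 -m crank '[[[1,-0.03,0,0,0],[1,0,0,0,0]]]'; python3 -m crank '[[[1,-0.03,0,0,0],[1,0,0,0,0]]]'; python3 look.py 7 wrist; python3 -c "
import cv2
p=cv2.imread('pics/wrist7.png')[60:300,190:350]; cv2.imwrite('pics/w7c.png',cv2.resize(p,None,fx=2.5,fy=2.5,interpolation=cv2.INTER_CUBIC))"
```

```text
t: 11.0
ee_pos: [0.4624, 0.0249, 0.3364]
ee_rot: [2.227, 2.216, 0.001]
wrist_force: [0.5, 0.2, 6.4]
opening: 0.0004
t: 11.2
ee_pos: [0.4623, 0.0219, 0.3364]
ee_rot: [2.227, 2.216, 0.001]
wrist_force: [0.3, -1.8, 6.1]
opening: 0.0001
t 11.2 pos [0.4623 0.0219 0.3364] q [-0.53  0.23  0.47  2.08 -0.14  0.85  0.02] F [ 0.25 -1.8   6.05] op 0.0001 yang -0.28
```

View pics/w7c.png

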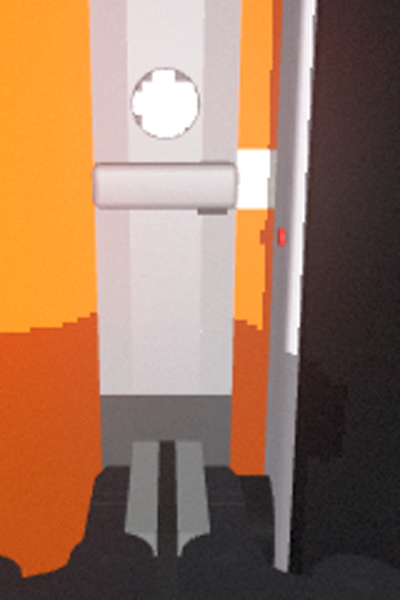

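```bash
cat > hole.py <<'E'
import sys
from h import *
f=sys.argv[1]; z=np.load(f)
def ray(u,v,h):
    d=z['R'].T@np.linalg.inv(z['mtx'])@[u,v,1]; o=-z['R'].T@z['t']; return (o+d*(h-o[2])/d[2]).round(4)
print(ray(float(sys.argv[2]),float(sys.argv[3]),.163))
E
python3 hole.py pics/wrist7.npz 256.4 101.2; python3 hole.py pics/wrist6.npz 254.5 106.5
```

```text
[0.4627 0.0961 0.163 ]
[0.463  0.1076 0.163 ]
```

Hole two moved 11.5 mm outward, so the sleeve is sliding with the pin hidden. I'll lift slightly off the sleeve and push on the ledge.

```bash
python3 -m crank '[[[1,0,0,-0.03,0],[1,-0.05,0,0,0],[1,-0.05,0,0,0],[1,-0.05,0,0,0],[1,0,0,0,0]]]'; python3 -m crank '[[[1,-0.05,0,0,0],[1,-0.05,0,0,0],[1,-0.05,0,0,0],[1,-0.05,0,0,0],[1,-0.05,0,0,0],[1,-0.05,0,0,0],[1,-0.05,0,0,0],[1,-0.05,0,0,0],[1,0,0,0,0]]]'; python3 look.py 8 wrist;  python3 -c "
import cv2
p=cv2.imread('pics/wrist8.png')[0:300,190:350]; cv2.imwrite('pics/w8c.png',cv2.resize(p,None,fx=2,fy=2,interpolation=cv2.INTER_CUBIC))"
```

```text
t: 11.75
ee_pos: [0.4621, 0.0063, 0.3392]
ee_rot: [2.228, 2.215, -0.0]
wrist_force: [-0.4, 0.8, 0.5]
opening: -0.0
t: 12.65
ee_pos: [0.4618, -0.0337, 0.3391]
ee_rot: [2.228, 2.215, -0.001]
wrist_force: [1.0, -0.5, -0.2]
opening: 0.0001
t 12.65 pos [ 0.4618 -0.0337  0.3391] q [-0.44  0.23  0.51  2.08 -0.15  0.86  0.14] F [ 0.97 -0.52 -0.18] op 0.0001 yang -0.32
```

View pics/w8c.png

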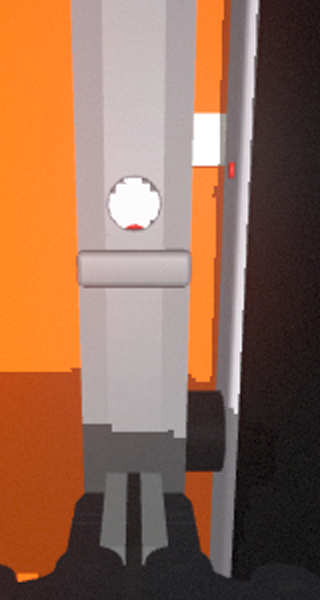

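The hole (crop (133,203)) now shows the red pin at its lower edge. By my estimate about 8 mm remain, so I'll use small steps.

```bash
python3 -m crank '[[[1,-0.03,0,0,0],[1,-0.02,0,0,0],[1,0,0,0,0]]]'; python3 -m crank '[[[1,-0.02,0,0,0],[1,0,0,0,0]]]'; python3 -m crank '[[[1,-0.015,0,0,0],[1,0,0,0,0]]]'; python3 look.py 9 wrist;  python3 -c "
import cv2
p=cv2.imread('pics/wrist9.png')[0:300,190:350]; cv2.imwrite('pics/w9c.png',cv2.resize(p,None,fx=2,fy=2,interpolation=cv2.INTER_CUBIC))"
```

```text
t: 13.0
ee_pos: [0.4619, -0.0384, 0.3392]
ee_rot: [2.227, 2.215, -0.0]
wrist_force: [-0.9, -0.6, -0.4]
opening: -0.0002
t: 13.2
ee_pos: [0.4619, -0.0404, 0.3392]
ee_rot: [2.227, 2.215, -0.0]
wrist_force: [0.5, -0.1, 0.2]
opening: -0.0001
t: 13.4
ee_pos: [0.4619, -0.0417, 0.3393]
ee_rot: [2.227, 2.216, 0.0]
wrist_force: [-0.8, 0.3, 0.1]
opening: -0.0
t 13.4 pos [ 0.4619 -0.0417  0.3393] q [-0.43  0.23  0.51  2.08 -0.15  0.86  0.17] F [-0.78  0.25  0.11] op -0.0 yang -0.29
```

View pics/w9c.png

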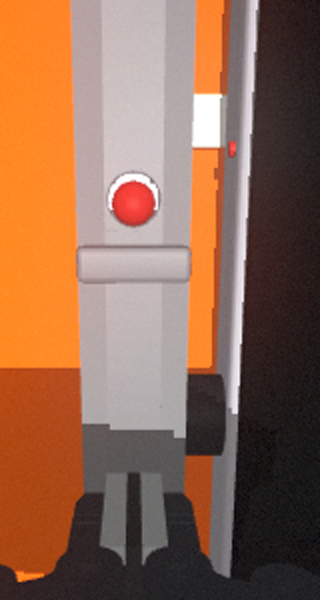

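The pin fills hole two and looks up. I'll nudge gently to confirm it's locked, then lift and look.

```bash
python3 -m crank '[[[1,-0.02,0,0,0],[1,0,0,0,0]]]';python3 -m crank '[[[1,-0.015,0,0,0],[1,0,0,0,0]]]'; python3 look.py 10 wrist; python3 - <<'E'
from h import *
X,C,uv=cloud("pics/wrist10.npz"); Cf=C.astype(int)
m=(uv[:,0]>240)&(uv[:,0]<275)&(uv[:,1]>80)&(uv[:,1]<125)
r=m&(Cf[:,2]-Cf[:,1]>60); s=m&(np.ptp(Cf,axis=1)<20)
print(r.sum(),X[r].mean(0),np.percentile(X[r][:,2],[50,95]),"sleeve z",np.median(X[s][:,2]))
E
```

```text
t: 13.65
ee_pos: [0.4619, -0.0437, 0.3392]
ee_rot: [2.227, 2.216, -0.0]
wrist_force: [0.2, 0.9, 0.5]
opening: -0.0
t: 13.85
ee_pos: [0.4619, -0.0446, 0.3392]
ee_rot: [-2.226, -2.216, -0.001]
wrist_force: [-0.2, 5.4, 0.8]
opening: -0.0001
t 13.85 pos [ 0.4619 -0.0446  0.3392] q [-0.42  0.23  0.51  2.08 -0.15  0.86  0.17] F [-0.24  5.35  0.77] op -0.0001 yang -0.26
390 [0.46215884 0.03245494 0.16896333] [0.16910678 0.17084011] sleeve z 0.1645026915110144
```

Force rose to 5.4 N with the sleeve stopped, and the pin stands 6 mm proud, so it's locked. Backing off.

```bash
python3 -m crank '[[[1,0.04,0,0,0],[1,0,0,-0.3,0],[1,0,0,-0.45,0],[1,0,0,-0.45,0],[1,0.4,-0.2,0,0],[1,0.4,-0.2,0,0],[1,0.4,-0.2,0,0],[1,0,0,0,0],[1,0,0,0,0]]]'; python3 look.py 11 wrist side scene;  python3 -c "
import cv2,numpy as np
cv2.imwrite('pics/all11.png',np.hstack([cv2.resize(cv2.imread(f'pics/{n}11.png')[100:320,150:410],(400,338)) for n in ('side','scene')]))"
```

```text
t: 14.8
ee_pos: [0.4022, 0.0796, 0.4593]
ee_rot: [2.225, 2.217, 0.001]
wrist_force: [-0.4, 0.3, -0.4]
opening: 0.0004
t 14.8 pos [0.4022 0.0796 0.4593] q [-0.66 -0.05  0.37  2.05  0.02  1.14 -0.29] F [-0.37  0.26 -0.36] op 0.0004 yang -0.19
```

View pics/all11.png

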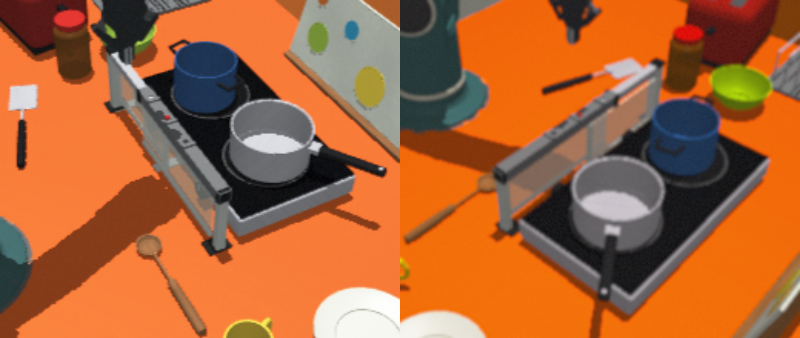

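```bash
python3 - <<'E'
from h import *
from scipy.optimize import least_squares
for n in ["scene","side"]:
    X,C,uv=cloud(f"pics/{n}11.npz"); Cf=C.astype(int)
    m=(X[:,0]>.53)&(X[:,0]<.75)&(X[:,1]>-.17)&(X[:,1]<.02)&(X[:,2]>.146)&(X[:,2]<.156);P=X[m]
    f=least_squares(lambda p:np.hypot(P[:,0]-p[0],P[:,1]-p[1])-p[2],[.645,-.07,.08],loss='soft_l1',f_scale=.002); c=f.x[:2]
    q=X[:,:2]-c; r=np.hypot(*q.T); h=(r>.12)&(r<.24)&(X[:,2]>.118)&(X[:,2]<.145)&(Cf.max(1)<80)&(X[:,1]<-.12)
    g=(abs(X[:,0]-.463)<.02)&(X[:,1]<.15)&(X[:,1]>-.3)&(X[:,2]>.158)&(X[:,2]<.168)
    print(n,f.x.round(4),P[:,2].mean().round(4),"handle",np.median(np.degrees(np.arctan2(q[h,1],q[h,0]))),h.sum(),"guard end y",np.percentile(X[g][:,1],1))
E
```

```text
scene [ 0.6425 -0.0677  0.0791] 0.1494 handle -57.086164402347364 302 guard end y -0.19176555374094384
side [ 0.6408 -0.0719  0.079 ] 0.1498 handle -58.82821578175105 260 guard end y -0.1956416577254607
```

```bash
python3 -c "
from bench import workorder
print(workorder.job_done())"
```

```text
the job is handed in; nothing more can be done
None
```

The saucepan handle is swung clear of the front and the guard is drawn out and locked at its second hole. I handed the job in at about 14.8 s robot time.

- **Saucepan:** I gripped the handle and turned it about the pan's axis from about -154° to about -58°, so it now points right and to the rear. The pan still stands flat on its plate: the rim height is unchanged and the centre is within about 1 mm of its start.
- **Guard:** I pressed the pin flush with the closed fingertips and pushed the sleeve outwards by its ledge until the pin sprang up in the second hole.
    - **Lock:** the sleeve stopped against a 5.4 N push, and the pin stands about 6 mm proud.
    - **Cover:** the guard's end moved about 77 mm by the cameras (75 mm nominal), to y ≈ -0.194. That is past the hot plate's right end at y ≈ -0.187.
- **Other objects:** in the last side and scene pictures the bystanders looked unmoved, but I did not measure them. The robot was clear of everything.

No check failed. The scene and side cameras disagree by up to about 4 mm, so I took the pin's position from the wrist camera. While I was gripping the handle there was a brief 10 N vertical load, which I relieved before turning it.

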